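# Load turned feet into the dipping carrier and lock it

## Task

Stand the three turned wooden feet upright in the round dipping carrier, one in each well, wide end down and right on the well's floor; set them down gently, do not drop them in. Then twist the carrier's cap clockwise (seen from above) until it stops, so that its three arms cover the feet. Leave the unturned square blank and the sanding block where they are.

Things in the scene. Friction and masses are not known exactly. Their poses are not given: they have to be found in the camera images.
- foot0: Turned wooden furniture foot, one of three alike, plain pale wood, 76 mm tall, round about its upright z axis, standing at the start on a 3 mm thick green cutting mat. Origin: centre of its flat underside (42 mm across). Belly 56 mm across from 14 to 24 mm up, tapering to a plain shank 32 to 33 mm across from 42 mm up to the top; grip it by the shank. 55 to 115 g.
- foot1: Turned wooden furniture foot, one of three alike, plain pale wood, 76 mm tall, round about its upright z axis, standing at the start on a 3 mm thick green cutting mat. Origin: centre of its flat underside (42 mm across). Belly 56 mm across from 14 to 24 mm up, tapering to a plain shank 32 to 33 mm across from 42 mm up to the top; grip it by the shank. 55 to 115 g.
- foot2: Turned wooden furniture foot, one of three alike, plain pale wood, 76 mm tall, round about its upright z axis, standing at the start on a 3 mm thick green cutting mat. Origin: centre of its flat underside (42 mm across). Belly 56 mm across from 14 to 24 mm up, tapering to a plain shank 32 to 33 mm across from 42 mm up to the top; grip it by the shank. 55 to 115 g.
- carrier: Round brown wooden base 256 mm across and 12 mm thick, fixed to the bench. Origin: centre of its underside, z up. It carries three grey open cups (the wells) 80 mm from its centre at 0, +120 and -120 degrees from its x axis, and in the centre a steel post 26 mm across with the twist cap on it.
- well0 (a point): Centre of the floor of one well, 12 mm above the bench. The well is a round cup, 70 mm inside, 80 mm outside, 28 mm deep (rim 40 mm above the bench). Same axes as the carrier.
- well1 (a point): Centre of the floor of one well, 12 mm above the bench. The well is a round cup, 70 mm inside, 80 mm outside, 28 mm deep (rim 40 mm above the bench). Same axes as the carrier.
- well2 (a point): Centre of the floor of one well, 12 mm above the bench. The well is a round cup, 70 mm inside, 80 mm outside, 28 mm deep (rim 40 mm above the bench). Same axes as the carrier.
- cap (a joint): Angle of the captive twist cap about the upright axis through the carrier's centre: 0 is fully open (its arms midway between the wells), 1.047 rad is the stop (an arm over each well). It grows clockwise seen from above. Stiff: about 0.1 N m; it stays where it is left. It starts at 0 to 0.25.
- cap_grip (a point): Point on the cap's axis at the height to grip, 125 mm above the bench; turns with the cap. The cap has an upright black wing 48 mm long (along this point's x), 18 mm thick (along its y), from 104 to 132 mm above the bench, on a black disc 56 mm across.
- cap_tip (a point): Tip of one of the cap's three flat aluminium arms (18 mm wide, 95 to 101 mm above the bench, reaching 88 mm from the cap's axis, 120 degrees apart, this one in line with the wing). They pass just over a foot that stands in a well, whose top is 88 mm above the bench; same axes as point cap_grip.
- blank: Square unturned wooden blank, 44 x 44 x 76 mm, standing on the mat among the feet; not to be used. Origin: centre of its underside.
- sander: Cork sanding block lying on the mat, 112 x 61 x 26 mm. Origin: centre of its underside.

How it is judged:
By the outcome, as a careful person would: the job done as asked, in the order asked, and still so for the second after the job is handed in, with the robot touching nothing.
It also fails if it takes over 72 s, if anything falls off the work surface, if the arm or the gripper's body presses on something with over 40 N, if the wrist force passes 120 N, or if a joint passes its speed limit or range.

## Robot

A 6-joint arm with a two-finger parallel gripper is mounted at the origin on the work surface. World frame = base frame: x ahead of the robot, y to its left, z up, the work surface at z = 0. Lengths are in m, angles in rad, forces in N, time in s.
With the tool pointing down it reaches from about 0.425 to 0.95 m from the base axis. Payload 3.5 kg.
Tool frame: the origin (TCP) lies at the very end of the fingers, on their centre line; the grasp point (between the pads) lies 19 mm behind it (ctrl.pinch_z is the distance from the TCP to the grasp point, in m); z points along the fingers, y is the line along which they close (so a half turn about z gives the same grasp; the last joint's range is limited). The gripper opens to 85 mm and grips with 20 to 120 N. Pads are 22 mm wide; open, the fingers measure 114 mm over their backs; the gripper's body (76 mm by 85 mm) begins 54 mm behind the grasp point. The pads swing forward as they close: fully open they stand 13 mm farther back than shut.
Start: joints at [-1.381, 0.286, 1.577, -0, 1.279, -0.15], TCP at [0.225, -0.636, 0.231] pointing down, gripper open.
Joint ranges: [-2.77, 2.77], [-0.9, 2.22], [0.21, 2.48], [-1.53, 4.67], [0.24, 2.81], [-2.84, 2.84]. Speed limits (rad/s): [2.79, 2.79, 3.14, 3.14, 3.14, 3.14].

## Interface

Orientations are given as a unit quaternion [x, y, z, w].
In Python, from plant import ctrl gives the robot as it stands. The module is installed in compiled form; this text tells all that it offers.
- The arm moves only by the shell command python3 -m crank 'ROWS' [OPENING] [FORCE]. ROWS is JSON, a list of rows, each a list of 6 numbers: the shift along the tool's x, y, z in cm, then the turn, a rotation vector about the tool's x, y, z in rad. In form: [[tx, ty, tz, rx, ry, rz], ...]. A call has 1 to 10 rows; each row is the pose to reach, as a shift and turn from the pose commanded when the call began, along the tool's axes at that moment; what a row does not reach only later rows make up. A row lasts 1/10 s, in which the tool goes at most 50 mm and 8.59 degrees, less where a joint would pass 70% of its speed; a pose out of reach is approached as far as the arm can. A call with a gripper value outside its range is refused whole. OPENING is the opening, from 0 (shut) to 1 (fully open), set as the call begins (- or left out, the last holds). The fingers move at their own pace and stop on an object; FORCE is the grip in N (left out, the last holds). Time passes only in rows, so rows that repeat a pose let the fingers close. It gives the time, the measured TCP pose, the force, the opening and the grip force at its end, in the units of the state.
- ctrl.get_state(): the state, without advancing time (a new reading comes with each control period).
- ctrl.read_camera(name): name is "scene" or "side" or "wrist"; returns (picture, depth): 400x640x3 uint8, blue, green, red; 400x640 float32, m along the optical axis (not along the pixel's ray), 0 where there is no reading.
- ctrl.camera_info(name): a dict with "K" (3x3 intrinsics, pixels), "k1" (the pictures are not rectified: a ray, as slopes to the right and down, at radius r is drawn at 1 + k1 r^2 times it, then the intrinsics apply), "origin" and "orientation" of the camera in the world. Camera axes: x right, y down, z forward; pixel columns grow to the right and rows downward; lengths in m; the calibration is good to about 2 mm. A picture is of the moment at which its call begins: read the wrist's pose just before it. camera_info takes no time and is no camera call; for the wrist camera it gives the pose at the moment of the call.
- ctrl.sign_off(): hands the job in; it is judged then, once.
The state is a dict: "time": time; "qpos": joint angles; "dq": joint speeds; "joint_efforts": joint torques, N m; "eef_pos": TCP position; "tcp_rot": TCP orientation; "contact_force": force on the tool from outside, world axes, zero at the start; "wrist_torque": the same for the moment, N m; "opening": opening from 0.0 (shut) to 1.0 (fully open); "finger_force": force on a finger pad.
Only numpy, scipy, OpenCV 4.12 (cv2) and the standard library are available. Lean on these libraries where they do the work, as an engineer would, in place of code of your own. Each camera call takes 0.05 s, during which the arm holds its last target. There are 200 camera calls.

## Working session

There is one attempt and no reset: what is moved stays moved. The work goes in short steps, Python scripts to look and compute and a shell command to move; the robot and the scene stay as the last step left them, time stands still between calls to the robot, and variables do not carry over. Pictures are saved under pics/ and viewed, at most 10 in all, crops included, and the job is handed in when it is done.

```bash
mkdir -p pics; python3 - <<'E'
from plant import ctrl
import cv2,numpy as np
s=ctrl.get_state()
for k,v in s.items(): print(k,np.round(v,3))
ims=[]
for n in("scene","side","wrist"):
    i=ctrl.camera_info(n);print(n,np.round(i["K"],1).tolist(),i["k1"],np.round(i["origin"],3),np.round(i["orientation"],3))
    p,d=ctrl.read_camera(n);cv2.imwrite(f"pics/{n}0.png",p);np.save(f"{n}0.npy",d)
E
```

```text
time 0.0
qpos [-1.381  0.287  1.578  0.     1.279 -0.15 ]
dq [ 0.001 -0.    -0.002 -0.001  0.001  0.   ]
joint_efforts [-1.0000e-03 -4.0598e+01 -2.9263e+01 -0.0000e+00  6.0000e-03  0.0000e+00]
eef_pos [ 0.225 -0.636  0.23 ]
tcp_rot [ 0.986  0.169 -0.    -0.001]
contact_force [-0.432  0.224 -0.339]
wrist_torque [0.027 0.054 0.018]
finger_force 0.0
opening 0.999
scene [[381.2, 0.0, 325.8], [0.0, 381.2, 194.4], [0.0, 0.0, 1.0]] 0.02718004553062361 [ 1.066 -0.159  0.645] [ 0.743  0.552 -0.232 -0.299]
side [[419.6, 0.0, 329.9], [0.0, 419.6, 203.0], [0.0, 0.0, 1.0]] 0.025940573556502505 [ 0.45  -0.632  0.651] [ 0.904 -0.064  0.033 -0.422]
wrist [[336.5, 0.0, 323.0], [0.0, 336.5, 196.0], [0.0, 0.0, 1.0]] -0.015852312286879014 [ 0.297 -0.61   0.373] [ 0.807 -0.57  -0.089  0.125]
```

View pics/scene0.png

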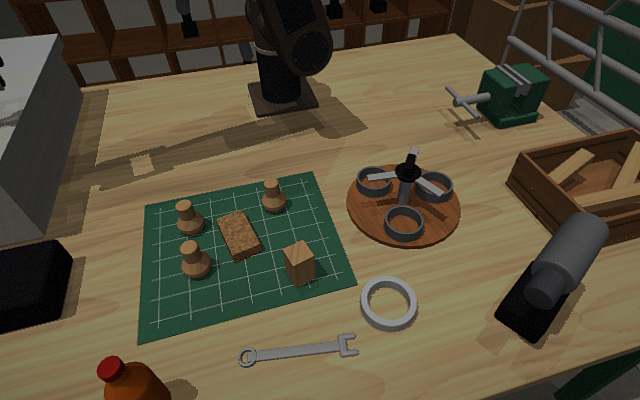

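View pics/side0.png

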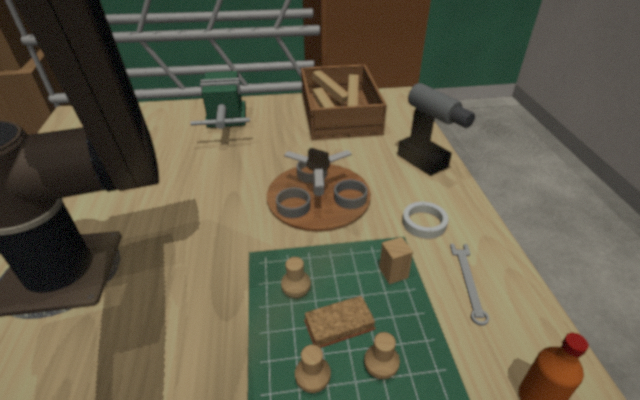

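Scene view: feet at about (189,216), (196,260) and (274,196), the blank at (299,263), the sander at (239,235) and the carrier at (404,204). Side view: feet at (295,278), (312,368) and (382,355), the blank at (396,260) and the carrier at (319,195).

```bash
cat > h.py <<'E'
import numpy as np,cv2
from scipy.spatial.transform import Rotation as R
from scipy.optimize import least_squares
def rays(info,uv):
    K=np.array(info["K"]);k=info["k1"]
    D=np.array([k,0,0,0,0]);p=cv2.undistortPoints(np.float64(uv).reshape(-1,1,2),K,D).reshape(-1,2)
    return np.c_[p,np.ones(len(p))]
def on_plane(info,uv,z):
    d=R.from_quat(info["orientation"]).apply(rays(info,uv));o=np.array(info["origin"])
    return o+d*((z-o[2])/d[:,2])[:,None]
def cloud(info,depth):
    v,u=np.mgrid[0:400,0:640];r=rays(info,np.c_[u.ravel(),v.ravel()])
    P=R.from_quat(info["orientation"]).apply(r*depth.reshape(-1,1))+np.array(info["origin"])
    P[depth.ravel()==0]=np.nan
    return P.reshape(400,640,3)
def tri(i1,uv1,i2,uv2):
    a,b=np.array(i1["origin"]),np.array(i2["origin"])
    d=R.from_quat(i1["orientation"]).apply(rays(i1,[uv1]))[0];e=R.from_quat(i2["orientation"]).apply(rays(i2,[uv2]))[0]
    t=np.linalg.lstsq(np.c_[d,-e],b-a,rcond=None)[0];p,q=a+t[0]*d,b+t[1]*e
    return (p+q)/2,np.linalg.norm(p-q)
def circ(P):
    A=np.c_[2*P[:,:2],np.ones(len(P))];x=np.linalg.lstsq(A,(P[:,:2]**2).sum(1),rcond=None)[0]
    return x[0],x[1],np.sqrt(x[2]+x[0]**2+x[1]**2)
E
python3 - <<'E'
from h import *
from plant import ctrl
box={"scene":(145,170,340,310),"side":(255,235,430,400)}
for n in("scene","side"):
    im=cv2.imread(f"pics/{n}0.png");d=np.load(n+"0.npy");I=ctrl.camera_info(n);C=cloud(I,d)
    z=C[...,2]
    m=((z>.066)&(z<.09)).astype(np.uint8)
    x0,y0,x1,y1=box[n];mm=np.zeros_like(m);mm[y0:y1,x0:x1]=m[y0:y1,x0:x1]
    k,L,st,ce=cv2.connectedComponentsWithStats(mm)
    mat=np.nanmedian(z[y0:y1,x0:x1]);print(n,"mat z",mat)
    for j in range(1,k):
        if st[j,4]<15: continue
        P=C[L==j];t=P[P[:,2]>np.percentile(P[:,2],60)]
        print(st[j],np.round(ce[j]),"mean",np.round(P.mean(0),4),"top",np.round(t.mean(0),4),np.ptp(P,axis=0).round(3))
    # carrier: brown disc, rim points
    hsv=cv2.cvtColor(im,cv2.COLOR_BGR2HSV)
    x0,y0,x1,y1=(340,140,470,255) if n=="scene" else (260,140,380,235)
    S=C[y0:y1,x0:x1].reshape(-1,3);H=hsv[y0:y1,x0:x1].reshape(-1,3)
    for lo,hi in((.008,.018),(.034,.046),(.09,.105),(.115,.14)):
        q=(S[:,2]>lo)&(S[:,2]<hi);print(lo,q.sum(),S[q].mean(0).round(4),np.median(H[q],0),S[q].min(0).round(3),S[q].max(0).round(3))
E
```

```text
scene mat z 0.0037096336039534328
[263 178  16  14 181] [271. 184.] mean [ 0.4656 -0.1144  0.0769] top [ 0.4618 -0.1142  0.08  ] [0.031 0.032 0.016]
[176 199  18  16 213] [184. 207.] mean [ 0.4774 -0.2949  0.0773] top [ 0.4738 -0.2946  0.0804] [0.033 0.032 0.016]
[180 240  20  18 273] [189. 249.] mean [ 0.5891 -0.2888  0.0774] top [ 0.5856 -0.2898  0.0804] [0.032 0.032 0.016]
[282 240  32  30 582] [298. 254.] mean [ 0.6604 -0.1014  0.078 ] top [ 0.6569 -0.1014  0.0801] [0.052 0.051 0.016]
0.008 4742 [0.5685 0.154  0.0124] [ 13. 166. 105.] [0.411 0.039 0.008] [0.667 0.296 0.018]
0.034 839 [0.548  0.1613 0.0388] [97. 16. 57.] [0.434 0.081 0.034] [0.652 0.288 0.046]
0.09 773 [0.5524 0.16   0.1013] [ 18.  10. 114.] [0.466 0.079 0.093] [0.622 0.223 0.105]
0.115 191 [0.545  0.1631 0.1291] [105.  75.  12.] [0.516 0.147 0.115] [0.563 0.186 0.135]
side mat z 0.0029499488898247495
[381 237  33  26 529] [397. 250.] mean [ 0.6563 -0.1061  0.0766] top [ 0.6569 -0.1021  0.0789] [0.054 0.052 0.015]
[285 257  18  18 251] [294. 265.] mean [ 0.4613 -0.1186  0.0764] top [ 0.4621 -0.1165  0.0789] [0.032 0.032 0.015]
[374 332  22  23 394] [384. 343.] mean [ 0.5858 -0.2943  0.0772] top [ 0.5866 -0.2919  0.0795] [0.033 0.033 0.015]
[301 345  22  24 423] [311. 356.] mean [ 0.4734 -0.3001  0.0772] top [ 0.4736 -0.2984  0.0794] [0.032 0.032 0.016]
0.008 3734 [0.5357 0.1458 0.0113] [ 14. 138. 123.] [0.413 0.038 0.008] [0.666 0.285 0.018]
0.034 536 [0.5363 0.138  0.0378] [17.  37.5 86. ] [0.435 0.079 0.034] [0.651 0.268 0.046]
0.09 602 [0.538  0.1601 0.1   ] [ 20.  20. 132.] [0.465 0.077 0.093] [0.621 0.223 0.105]
0.115 200 [0.5385 0.1616 0.1261] [18. 85. 44.] [0.516 0.146 0.115] [0.561 0.184 0.134]
```

```bash
python3 - <<'E'
from h import *
from plant import ctrl
Is={n:ctrl.camera_info(n) for n in("scene","side")}
C={n:cloud(Is[n],np.load(n+"0.npy")) for n in Is}
A0=[(.462,-.1155),(.474,-.2965),(.586,-.291),(.657,-.102)]
for a in A0:
    px=[];cs=[]
    for n in Is:
        P=C[n];q=(np.hypot(P[...,0]-a[0],P[...,1]-a[1])<.04)&(P[...,2]>.0765)
        v,u=np.nonzero(q);px.append((u.mean(),v.mean()));c,r=cv2.minEnclosingCircle(P[q][:,:2].astype(np.float32));cs+=[np.round([*c,r],4)]
    p,g=tri(Is["scene"],px[0],Is["side"],px[1]);print("top",p.round(4),"gap",round(g,4),*cs)
S=np.concatenate([C[n].reshape(-1,3) for n in Is]);S=S[(S[:,0]>.39)&(S[:,0]<.69)&(S[:,1]>.02)&(S[:,1]<.31)]
for n in Is:
    T=C[n].reshape(-1,3);T=T[(T[:,0]>.39)&(T[:,0]<.69)&(T[:,1]>.02)&(T[:,1]<.31)]
    b=T[(T[:,2]>.008)&(T[:,2]<.016)];h=cv2.convexHull(b[:,:2].astype(np.float32))[:,0];c=circ(h);print(n,"disc",np.round(c,4))
    a=T[(T[:,2]>.092)&(T[:,2]<.106)];r=np.hypot(a[:,0]-c[0],a[:,1]-c[1]);a=a[r>.04];th=np.degrees(np.arctan2(a[:,1]-c[1],a[:,0]-c[0]))
    for s in np.unique(np.round(th/20)): pass
    print(" arms",np.histogram(th,bins=np.arange(-180,181,10))[0])
    w=T[(T[:,2]>.034)&(T[:,2]<.045)];tw=np.degrees(np.arctan2(w[:,1]-c[1],w[:,0]-c[0]))
    print(" rims",np.histogram(tw,bins=np.arange(-180,181,10))[0])
    w=T[(T[:,2]>.118)&(T[:,2]<.136)];print(" wing",w.mean(0).round(4),cv2.minAreaRect(w[:,:2].astype(np.float32)))
E
```

```text
top [ 0.461  -0.1146  0.0773] gap 0.001 [ 0.461  -0.1137  0.0168] [ 0.4613 -0.1149  0.0163]
top [ 0.4729 -0.2964  0.0772] gap 0.0013 [ 0.4738 -0.2948  0.0169] [ 0.4738 -0.2975  0.0166]
top [ 0.5862 -0.2906  0.078 ] gap 0.0026 [ 0.5857 -0.2893  0.0163] [ 0.5865 -0.2915  0.0164]
top [ 0.6575 -0.1015  0.0777] gap 0.0017 [ 0.6567 -0.1013  0.0298] [ 0.6579 -0.1014  0.0293]
scene disc [0.5392 0.1672 0.1278]
 arms [  0   0   0   0   0   0   0  38  93  46   0   0   0   0   0   0   0   0
   0  71 103  26   0   0   0   0   0   0   0   0   0  14  43   7   0   0]
 rims [ 5 49 35 25 24 51 51  2  2  3  3  2 39 57 54 48 52 58 40  2  2  2  0  1
 29 45 28 35 34 40 15  0  0  0  0  0]
 wing [0.5441 0.1635 0.13  ] ((0.5393333435058594, 0.16652967035770416), (0.017838850617408752, 0.04912233352661133), 54.64299011230469)
side disc [0.5393 0.1657 0.1273]
 arms [ 0  0  0  0  0  0  0 27 76 18  0  0  0  0  0  0  0  0  0 43 58 15  0  0
  0  0  0  0  0  0  0 24 62 28  0  0]
 rims [34 47 26 28 34 45 32  1  1  1  1  0 27 50 25 18 23 44 34  0  0  0  0  0
  2  0  0  0  8 27 27  0  0  0  0  0]
 wing [0.5388 0.1617 0.127 ] ((0.5396674871444702, 0.16507942974567413), (0.020880315452814102, 0.04734691232442856), 52.20024871826172)
```

```bash
cat > to.py <<'E'
# to.py x y z yaw_deg : shift/turn (cm, rad) in the tool axes from the present pose
import sys;from h import *;from plant import ctrl
x,y,z,yaw=map(float,sys.argv[1:]);s=ctrl.get_state();r=R.from_quat(s["tcp_rot"])
t=R.from_euler("z",yaw,degrees=True)*R.from_euler("x",180,degrees=True)
print("shift",(r.inv().apply(np.array([x,y,z])-s["eef_pos"])*100).round(2),"turn",(r.inv()*t).as_rotvec().round(3),"pos",np.round(s["eef_pos"],4),"t",round(s["time"],2))
E
python3 - <<'E'
from h import *
from plant import ctrl
c=np.array([.5393,.1662])
for n in("scene","side"):
    T=cloud(ctrl.camera_info(n),np.load(n+"0.npy")).reshape(-1,3);d=T[:,:2]-c;r=np.hypot(*d.T)
    T=T[(r<.125)&(T[:,2]>.0375)&(T[:,2]<.0425)];d=T[:,:2]-c;th=np.degrees(np.arctan2(d[:,1],d[:,0]))
    for a in(-145,-25,95):
        q=abs((th-a+180)%360-180)<40;P=T[q];f=least_squares(lambda v:np.hypot(P[:,0]-v[0],P[:,1]-v[1])-.0375,c+.08*np.array([np.cos(np.radians(a)),np.sin(np.radians(a))]),loss="soft_l1",f_scale=.002).x
        e=f-c;print(n,q.sum(),f.round(4),"r",np.hypot(*e).round(4),"ang",np.degrees(np.arctan2(e[1],e[0])).round(2),"z",P[:,2].mean().round(4))
E
python3 to.py .461 -.1145 .2 65
```

```text
scene 163 [0.4744 0.1204] r 0.0795 ang -144.78 z 0.04
scene 247 [0.6117 0.1332] r 0.0796 ang -24.52 z 0.0399
scene 150 [0.5323 0.2467] r 0.0808 ang 94.98 z 0.0396
side 140 [0.4746 0.12  ] r 0.0795 ang -144.46 z 0.0391
side 123 [0.6121 0.1327] r 0.0802 ang -24.73 z 0.039
side 36 [0.5322 0.2451] r 0.0792 ang 95.15 z 0.039
shift [ 39.63 -41.28   3.11] turn [-0.002 -0.001 -0.795] pos [ 0.2249 -0.6359  0.2302] t 0.15
```

```bash
python3 -m crank '[[4,-4,0.3,0,0,-0.08],[8,-8,0.6,0,0,-0.2],[12,-12,1,0,0,-0.32],[16,-16,1.3,0,0,-0.44],[20,-20,1.6,0,0,-0.55],[23,-24,2,0,0,-0.65],[27,-28,2.3,0,0,-0.75],[30,-31,2.6,0,0,-0.795],[33.5,-34.5,2.8,0,0,-0.795],[37,-38.5,3,0,0,-0.795]]' 0.75; python3 -m crank '[[0,0,0,0,0,0],[0,0,0,0,0,0]]'; python3 to.py .461 -.1145 .12 65
```

```text
time: 1.15
eef_pos: [0.4322, -0.1803, 0.2026]
tcp_rot: [0.843, 0.537, 0.0, 0.0]
contact_force: [1.2, -0.5, -0.8]
opening: 0.752
finger_force: 0.0
time: 1.35
eef_pos: [0.432, -0.1811, 0.2026]
tcp_rot: [0.842, 0.539, -0.0, -0.0]
contact_force: [-0.0, -0.2, 0.1]
opening: 0.75
finger_force: 0.0
shift [ 7.26 -0.16  8.25] turn [-0.     0.     0.004] pos [ 0.432  -0.1811  0.2026] t 1.35
```

```bash
python3 -m crank '[[3.5,-0.1,1,0,0,0],[7.2,-0.2,4,0,0,0],[7.3,-0.2,8,0,0,0],[7.3,-0.2,11.5,0,0,0],[7.3,-0.2,14,0,0,0],[7.3,-0.2,15.2,0,0,0],[7.3,-0.2,15.8,0,0,0],[7.3,-0.2,15.8,0,0,0]]'; python3 -m crank '[[0,0,0,0,0,0],[0,0,0,0,0,0],[0,0,0,0,0,0],[0,0,0,0,0,0],[0,0,0,0,0,0],[0,0,0,0,0,0]]' 0.1 50;  python3 to.py .4745 .1202 .2 35
```

```text
time: 2.15
eef_pos: [0.461, -0.1162, 0.0449]
tcp_rot: [0.844, 0.537, -0.0, 0.0]
contact_force: [0.9, -1.0, -0.3]
opening: 0.749
finger_force: 0.0
time: 2.75
eef_pos: [0.4619, -0.1158, 0.0463]
tcp_rot: [0.843, 0.538, 0.001, 0.001]
contact_force: [-1.1, 0.9, 5.8]
opening: 0.369
finger_force: 49.7
shift [ 21.92  -8.78 -15.4 ] turn [ 0.003 -0.     0.524] pos [ 0.4619 -0.1158  0.0463] t 2.75
```

```bash
python3 -m crank '[[0,0,-1,0,0,0],[0,0,-3,0,0,0],[0,0,-6,0,0,0],[0,0,-10,0,0,0],[0,0,-13.5,0,0,0],[0,0,-15.5,0,0,0],[0,0,-15.5,0,0,0]]';  python3 to.py .612 .133 .2 65.3
```

```text
time: 3.45
eef_pos: [0.4627, -0.116, 0.2039]
tcp_rot: [0.843, 0.538, 0.002, 0.003]
contact_force: [0.7, 0.2, -1.7]
opening: 0.367
finger_force: 49.7
shift [28.87  3.02  0.41] turn [ 0.008  0.    -0.005] pos [ 0.4627 -0.116   0.2039] t 3.45
```

```bash
python3 - <<'E'
from h import *
from plant import ctrl
for n in("side","scene"):
    p,d=ctrl.read_camera(n);cv2.imwrite(f"pics/{n}1.png",p);I=ctrl.camera_info(n);C=cloud(I,d);s=ctrl.get_state();e=s["eef_pos"]
    q=(np.hypot(C[...,0]-e[0],C[...,1]-e[1])<.04)&(C[...,2]<e[2]-.008)&(C[...,2]>.08);P=C[q]
    lo=P[P[:,2]<P[:,2].min()+.03];w=[round(float(np.ptp(P[(P[:,2]>h)&(P[:,2]<h+.006),0])),3) for h in np.arange(P[:,2].min(),P[:,2].max()-.006,.006)]
    print(n,len(P),"zmin",P[:,2].min().round(4),e,w)
    print(s["contact_force"])
E
```

```text
side 469 zmin 0.161 [ 0.46148884 -0.11543138  0.20129934] [0.03, 0.04, 0.054, 0.055, 0.053]
[ 0.46916677 -0.49984644 -0.6410704 ]
scene 343 zmin 0.1593 [ 0.46048225 -0.11499512  0.19938863] [0.011, 0.01, 0.024, 0.03, 0.033]
[-0.1463407  -1.26474908 -0.74445171]
```

```bash
python3 to.py .612 .133 .2 65.3; python3 -m crank '[[2,0.2,0,0,0,0],[5,0.5,0,0,0,0],[9,1,0,0,0,0],[13,1.4,0,0,0,0],[17,1.8,0,0,0,0],[21,2.2,0,0,0,0],[24.5,2.6,0,0,0,0],[27,2.8,0,0,0,0],[28.5,2.9,0,0,0,0],[28.8,2.9,0,0,0,0]]'; python3 -m crank '[[0,0,0,0,0,0],[0,0,0,0,0,0],[0,0,0,0,0,0]]'; python3 to.py .612 .133 .06 65.3
```

```text
shift [28.88  3.26 -0.06] turn [-0.    -0.    -0.005] pos [ 0.4605 -0.115   0.1994] t 3.55
time: 4.55
eef_pos: [0.6081, 0.1346, 0.1974]
tcp_rot: [0.843, 0.538, -0.002, -0.001]
contact_force: [-0.5, 0.4, -1.4]
opening: 0.369
finger_force: 49.7
time: 4.85
eef_pos: [0.6084, 0.1325, 0.1998]
tcp_rot: [0.844, 0.537, -0.0, 0.0]
contact_force: [-0.2, -0.2, -0.4]
opening: 0.366
finger_force: 49.7
shift [ 0.2   0.31 13.98] turn [-0.     0.    -0.006] pos [0.6084 0.1325 0.1998] t 4.85
```

```bash
python3 -m crank '[[0.1,0.2,1,0,0,0],[0.2,0.3,3,0,0,0],[0.2,0.3,6,0,0,0],[0.2,0.3,9,0,0,0],[0.2,0.3,11.5,0,0,0],[0.2,0.3,13,0,0,0],[0.2,0.3,13.6,0,0,0],[0.2,0.3,13.8,0,0,0],[0.2,0.3,13.8,0,0,0],[0.2,0.3,13.8,0,0,0]]'; python3 -m crank '[[0,0,0.15,0,0,0],[0,0,0.3,0,0,0],[0,0,0.4,0,0,0],[0,0,0.4,0,0,0]]'
```

```text
time: 5.85
eef_pos: [0.613, 0.1342, 0.063]
tcp_rot: [0.843, 0.537, 0.001, 0.0]
contact_force: [-0.3, 0.2, -0.9]
opening: 0.368
finger_force: 51.0
time: 6.25
eef_pos: [0.6141, 0.1339, 0.0591]
tcp_rot: [0.843, 0.537, 0.002, 0.001]
contact_force: [4.9, -2.0, 2.5]
opening: 0.368
finger_force: 51.1
```

```bash
python3 -m crank '[[0,0,0,0,0,0],[0,0,0,0,0,0]]'; python3 - <<'E'
from h import *
from plant import ctrl
o=[]
for n,(x,y) in(("side",(320,175)),("scene",(420,195))):
    p,d=ctrl.read_camera(n);np.save(n+"2.npy",d);c=p[max(y-65,0):y+65,x-75:x+75];o.append(cv2.resize(c,None,fx=2.6,fy=2.6,interpolation=cv2.INTER_CUBIC))
cv2.imwrite("pics/p2.png",np.hstack(o));s=ctrl.get_state();print(s["contact_force"],s["eef_pos"],s["wrist_torque"])
E
```

```text
time: 6.45
eef_pos: [0.6141, 0.1339, 0.0591]
tcp_rot: [0.843, 0.537, 0.002, 0.001]
contact_force: [4.4, -1.9, 2.3]
opening: 0.369
finger_force: 51.1
[ 4.82163243 -1.54528816  3.45383936] [0.61407528 0.13383758 0.05905   ] [-0.07024927 -0.34603854 -0.01568708]
```

View pics/p2.png

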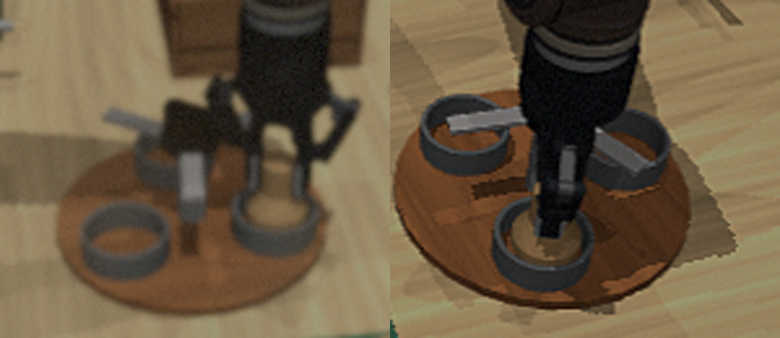

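The side crop (left) shows the gripper's left knuckle at (220,110) touching the black wing at (190,125). The foot is inside its well. The fingers must lie roughly tangential to the carrier, so I'll lift, turn and lower again.

```bash
python3 -m crank '[[0,0,-1,0,0,0],[0,0,-3,0,0,0],[0,0,-6,0,0,0],[0,0,-9,0,0,0],[0,0,-10,0,0,0],[0,0,-10,0,0,0]]';python3 -m crank '[[0,0,0,0,0,-0.1],[0,0,0,0,0,-0.24],[0,0,0,0,0,-0.38],[0,0,0,0,0,-0.52],[0,0,0,0,0,-0.66],[0,0,0,0,0,-0.8],[0,0,0,0,0,-0.94],[0,0,0,0,0,-1.08],[0,0,0,0,0,-1.2],[0,0,0,0,0,-1.3]]'; python3 -m crank '[[0,0,0,0,0,0],[0,0,0,0,0,0],[0,0,0,0,0,0]]';python3 to.py .612 .133 .064 140.4; python3 - <<'E'
from h import *
from plant import ctrl
for n in("side","scene"):
    p,d=ctrl.read_camera(n);C=cloud(ctrl.camera_info(n),d);e=ctrl.get_state()["eef_pos"]
    P=C[(np.hypot(C[...,0]-e[0],C[...,1]-e[1])<.045)&(C[...,2]<e[2]-.008)&(C[...,2]>e[2]-.05)]
    b=P[(P[:,2]<e[2]-.014)&(P[:,2]>e[2]-.03)];f=least_squares(lambda v:np.hypot(b[:,0]-v[0],b[:,1]-v[1])-.0275,e[:2],loss="soft_l1",f_scale=.002).x
    print(n,e.round(4),"belly",f.round(4),"zmin",P[:,2].min().round(4),len(b))
E
```

```text
time: 7.15
eef_pos: [0.6127, 0.1344, 0.1592]
tcp_rot: [0.843, 0.538, 0.001, 0.0]
contact_force: [-0.8, -0.3, -0.6]
opening: 0.368
finger_force: 52.1
time: 8.15
eef_pos: [0.6104, 0.1341, 0.1545]
tcp_rot: [0.344, 0.939, -0.001, -0.003]
contact_force: [-0.3, 0.5, -0.5]
opening: 0.367
finger_force: 52.1
time: 8.45
eef_pos: [0.6117, 0.1341, 0.1566]
tcp_rot: [0.347, 0.938, -0.0, -0.001]
contact_force: [1.5, -0.4, 0.1]
opening: 0.363
finger_force: 52.1
shift [-0.11 -0.05  9.26] turn [-0.001 -0.002 -0.017] pos [0.6117 0.1341 0.1566] t 8.45
side [0.6119 0.1341 0.157 ] belly [0.6095 0.1351] zmin 0.1121 195
scene [0.6121 0.1341 0.1573] belly [0.6076 0.1345] zmin 0.1153 231
```

```bash
python3 -m crank '[[-0.1,0.05,1,0,0,0],[-0.2,0.1,3,0,0,0],[-0.3,0.1,5.5,0,0,0],[-0.3,0.1,7.5,0,0,0],[-0.3,0.1,8.8,0,0,0],[-0.3,0.1,9.3,0,0,0],[-0.3,0.1,9.5,0,0,0],[-0.3,0.1,9.5,0,0,0]]';python3 -m crank '[[0,0,0.1,0,0,0],[0,0,0.2,0,0,0],[0,0,0.3,0,0,0],[0,0,0.3,0,0,0]]'
```

```text
time: 9.35
eef_pos: [0.6158, 0.1329, 0.0635]
tcp_rot: [0.346, 0.938, 0.0, 0.001]
contact_force: [0.2, 0.3, -0.1]
opening: 0.368
finger_force: 52.1
time: 9.75
eef_pos: [0.6153, 0.1329, 0.06]
tcp_rot: [0.346, 0.938, 0.0, 0.0]
contact_force: [-0.4, 0.9, -1.4]
opening: 0.365
finger_force: 52.1
```

No contact now; I'll lower it slowly.

```bash
python3 -m crank '[[0,0,0.1,0,0,0],[0,0,0.2,0,0,0],[0,0,0.3,0,0,0],[0,0,0.3,0,0,0]]';python3 -m crank '[[0,0,0.05,0,0,0],[0,0,0.1,0,0,0],[0,0,0.1,0,0,0]]';python3 -m crank '[[0,0,0.05,0,0,0],[0,0,0.1,0,0,0],[0,0,0.1,0,0,0]]'
```

```text
time: 10.15
eef_pos: [0.6151, 0.1328, 0.0565]
tcp_rot: [0.346, 0.938, -0.0, -0.0]
contact_force: [-0.1, 0.4, -0.5]
opening: 0.368
finger_force: 52.1
time: 10.45
eef_pos: [0.6152, 0.1329, 0.0557]
tcp_rot: [0.346, 0.938, -0.0, -0.0]
contact_force: [0.4, -0.2, -1.3]
opening: 0.367
finger_force: 52.1
time: 10.75
eef_pos: [0.6155, 0.1328, 0.0555]
tcp_rot: [0.346, 0.938, -0.0, 0.0]
contact_force: [-1.8, -0.7, 2.7]
opening: 0.363
finger_force: 52.5
```

```bash
python3 -m crank '[[0,0,0.03,0,0,0],[0,0,0.03,0,0,0]]';python3 -m crank '[[0,0,0,0,0,0],[0,0,0,0,0,0],[0,0,0,0,0,0]]' 0.55; python3 -m crank '[[0,0,-1,0,0,0],[0,0,-3,0,0,0],[0,0,-6,0,0,0],[0,0,-10,0,0,0],[0,0,-14,0,0,0],[0,0,-14.5,0,0,0]]'; python3 to.py .473 -.2965 .2 20.4
```

```text
time: 10.95
eef_pos: [0.6155, 0.1328, 0.0554]
tcp_rot: [0.346, 0.938, -0.0, 0.0]
contact_force: [-2.4, -1.8, 5.0]
opening: 0.364
finger_force: 52.8
time: 11.25
eef_pos: [0.6151, 0.1329, 0.0541]
tcp_rot: [0.346, 0.938, -0.0, -0.0]
contact_force: [0.4, -0.3, -0.5]
opening: 0.552
finger_force: 0.0
time: 11.85
eef_pos: [0.6189, 0.1332, 0.2077]
tcp_rot: [0.346, 0.938, 0.003, 0.006]
contact_force: [0.2, -0.4, 2.1]
opening: 0.547
finger_force: 0.0
shift [-16.8  -42.16   0.55] turn [ 0.015 -0.004  2.079] pos [0.6189 0.1332 0.2077] t 11.85
```

```bash
python3 -m crank '[[-1,-3,0,0,0,0.06],[-3,-7,0,0,0,0.2],[-5,-11.5,0,0,0,0.34],[-6.5,-16,0,0,0,0.48],[-8,-20.5,0,0,0,0.62],[-10,-25,0,0,0,0.76],[-12,-29.5,0,0,0,0.9],[-13.5,-34,0,0,0,1.03],[-15,-38,0,0,0,1.05],[-16,-40,0,0,0,1.05]]' 0.75; python3 -m crank '[[0,0,0,0,0,0],[0,0,0,0,0,0],[0,0,0,0,0,0]]'; python3 to.py .4733 -.2965 .048 80.2; cat > well.py <<'E'
from h import *
from plant import ctrl
W=dict(A=(.4745,.1202),B=(.612,.133),C=(.5323,.246));c=np.array([.5393,.1662])
for n in("side","scene"):
    p,d=ctrl.read_camera(n);cv2.imwrite(f"pics/{n}_w.png",p);C=cloud(ctrl.camera_info(n),d)
    for k,w in W.items():
        r=np.hypot(C[...,0]-w[0],C[...,1]-w[1])
        P=C[(r<.034)&(C[...,2]>.062)&(C[...,2]<.092)];T=P[P[:,2]>.084] if len(P) else P
        if len(T)>20: print(n,k,"top circle",np.round(cv2.minEnclosingCircle(T[:,:2].astype(np.float32)),4) if 0 else [np.round(x,4) for x in cv2.minEnclosingCircle(T[:,:2].astype(np.float32))],"top z",np.percentile(T[:,2],[50,90]).round(4))
    a=C[(C[...,2]>.092)&(C[...,2]<.106)];e=a[:,:2]-c;r=np.hypot(*e.T);e=e[(r>.04)&(r<.095)];z=np.exp(3j*np.arctan2(e[:,1],e[:,0]));print(n,"arms deg mod 120",np.degrees(np.angle(z.mean())/3).round(2),abs(z.mean()).round(3))
E
python3 well.py
```

```text
time: 12.85
eef_pos: [0.4756, -0.2779, 0.1995]
tcp_rot: [0.771, 0.637, -0.0, 0.0]
contact_force: [0.1, 0.5, -0.8]
opening: 0.751
finger_force: 0.0
time: 13.15
eef_pos: [0.4774, -0.2741, 0.1993]
tcp_rot: [0.769, 0.639, 0.0, -0.0]
contact_force: [0.6, 0.8, 0.5]
opening: 0.748
finger_force: 0.0
shift [-2.29  0.02 15.13] turn [-0.    -0.001 -0.014] pos [ 0.4774 -0.2741  0.1993] t 13.15
side B top circle [array([0.6132, 0.1307]), np.float64(0.0172)] top z [0.0866 0.088 ]
side arms deg mod 120 22.09 0.972
scene B top circle [array([0.6132, 0.1322]), np.float64(0.0164)] top z [0.0881 0.0894]
scene arms deg mod 120 24.34 0.959
```

```bash
python3 -m crank '[[-1,0,1,0,0,0],[-2,0,4,0,0,0],[-2.3,0,8,0,0,-0.01],[-2.3,0,11.5,0,0,-0.01],[-2.3,0,13.8,0,0,-0.01],[-2.3,0,14.8,0,0,-0.01],[-2.3,0,15.1,0,0,-0.01],[-2.3,0,15.1,0,0,-0.01]]'; python3 -m crank '[[0,0,0,0,0,0],[0,0,0,0,0,0],[0,0,0,0,0,0],[0,0,0,0,0,0],[0,0,0,0,0,0],[0,0,0,0,0,0]]' 0.1 50;python3 -m crank '[[0,0,-1,0,0,0],[0,0,-3,0,0,0],[0,0,-6,0,0,0],[0,0,-10,0,0,0],[0,0,-13.5,0,0,0],[0,0,-15.5,0,0,0],[0,0,-15.5,0,0,0]]';  python3 to.py .5323 .246 .2 80.2
```

```text
time: 14.05
eef_pos: [0.4734, -0.2981, 0.0489]
tcp_rot: [0.766, 0.642, 0.0, 0.0]
contact_force: [0.6, -0.1, 0.9]
opening: 0.753
finger_force: 0.0
time: 14.65
eef_pos: [0.4737, -0.2985, 0.0502]
tcp_rot: [0.766, 0.642, 0.0, 0.001]
contact_force: [-1.4, 1.0, 5.6]
opening: 0.364
finger_force: 49.9
time: 15.35
eef_pos: [0.4746, -0.2991, 0.208]
tcp_rot: [0.766, 0.642, 0.001, 0.004]
contact_force: [0.3, -0.3, -0.7]
opening: 0.365
finger_force: 49.7
shift [54.69 -3.86  0.53] turn [ 0.007  0.004 -0.005] pos [ 0.4746 -0.2991  0.208 ] t 15.35
```

```bash
python3 -m crank '[[2,-0.1,0,0,0,0],[5.5,-0.4,0,0,0,0],[10,-0.7,0,0,0,0],[14.5,-1,0,0,0,0],[19,-1.3,0,0,0,0],[23.5,-1.6,0,0,0,0],[28,-2,0,0,0,0],[32.5,-2.3,0,0,0,0],[37,-2.6,0,0,0,0],[41,-2.9,0,0,0,0]]'; python3 -m crank '[[4,-0.3,0,0,0,0],[7.5,-0.5,0,0,0,0],[10.5,-0.7,0,0,0,0],[12.5,-0.9,0,0,0,0],[13.5,-0.9,0,0,0,0],[13.5,-0.9,0,0,0,0],[13.5,-0.9,0,0,0,0],[13.5,-0.9,0,0,0,0],[13.5,-0.9,0,0,0,0]]'; python3 to.py .5323 .246 .068 80.2; cat > held.py <<'E'
from h import *
from plant import ctrl
for n in("side","scene"):
    p,d=ctrl.read_camera(n);C=cloud(ctrl.camera_info(n),d);e=ctrl.get_state()["eef_pos"]
    P=C[(np.hypot(C[...,0]-e[0],C[...,1]-e[1])<.045)&(C[...,2]<e[2]-.008)&(C[...,2]>e[2]-.05)]
    b=P[(P[:,2]<e[2]-.014)&(P[:,2]>e[2]-.03)];f=least_squares(lambda v:np.hypot(b[:,0]-v[0],b[:,1]-v[1])-.0275,e[:2],loss="soft_l1",f_scale=.002).x
    print(n,e.round(4),"belly",f.round(4),"zmin",P[:,2].min().round(4),len(b))
E
python3 held.py
```

```text
time: 16.35
eef_pos: [0.5148, 0.1131, 0.2013]
tcp_rot: [0.766, 0.642, -0.001, -0.001]
contact_force: [1.2, -0.5, -0.7]
opening: 0.363
finger_force: 49.7
time: 17.25
eef_pos: [0.531, 0.2445, 0.2035]
tcp_rot: [0.767, 0.642, -0.0, 0.0]
contact_force: [0.1, -0.9, -1.1]
opening: 0.366
finger_force: 49.7
shift [ 0.17  0.1  13.55] turn [-0.     0.    -0.006] pos [0.531  0.2445 0.2035] t 17.25
side [0.5311 0.2446 0.2036] belly [0.5309 0.2487] zmin 0.1571 182
scene [0.5311 0.2447 0.2036] belly [0.5285 0.2484] zmin 0.1568 252
```

```bash
python3 -m crank '[[0,0.1,1,0,0,0],[0,0.2,3.5,0,0,0],[0,0.2,7,0,0,0],[0,0.2,10,0,0,0],[0,0.2,12.2,0,0,0],[0,0.2,13.2,0,0,0],[0,0.2,13.6,0,0,0],[0,0.2,13.8,0,0,0],[0,0.2,13.8,0,0,0],[0,0.2,13.8,0,0,0]]';python3 -m crank '[[0,0,0.1,0,0,0],[0,0,0.2,0,0,0],[0,0,0.3,0,0,0],[0,0,0.3,0,0,0]]';python3 -m crank '[[0,0,0.05,0,0,0],[0,0,0.1,0,0,0],[0,0,0.15,0,0,0],[0,0,0.15,0,0,0]]'
```

```text
time: 18.35
eef_pos: [0.5339, 0.2454, 0.067]
tcp_rot: [0.766, 0.642, 0.001, 0.001]
contact_force: [-0.6, -0.4, -1.5]
opening: 0.367
finger_force: 49.7
time: 18.75
eef_pos: [0.5328, 0.245, 0.0624]
tcp_rot: [0.767, 0.642, -0.0, -0.0]
contact_force: [-0.0, 0.5, -0.8]
opening: 0.368
finger_force: 49.7
time: 19.15
eef_pos: [0.5328, 0.2451, 0.0609]
tcp_rot: [0.767, 0.642, -0.0, -0.0]
contact_force: [-0.2, -0.3, -0.3]
opening: 0.369
finger_force: 49.7
```

```bash
python3 -m crank '[[0,0,0.05,0,0,0],[0,0,0.1,0,0,0],[0,0,0.1,0,0,0]]';python3 -m crank '[[0,0,0.05,0,0,0],[0,0,0.1,0,0,0],[0,0,0.1,0,0,0]]'
```

```text
time: 19.45
eef_pos: [0.5328, 0.2451, 0.0599]
tcp_rot: [0.767, 0.642, -0.0, -0.0]
contact_force: [-0.3, -0.1, -0.4]
opening: 0.366
finger_force: 49.7
time: 19.75
eef_pos: [0.533, 0.2452, 0.0593]
tcp_rot: [0.767, 0.642, 0.0, -0.0]
contact_force: [0.4, 0.0, 1.4]
opening: 0.363
finger_force: 49.8
```

```bash
python3 -m crank '[[0,0,0.05,0,0,0],[0,0,0.05,0,0,0]]'
```

```text
time: 19.95
eef_pos: [0.5331, 0.2452, 0.0593]
tcp_rot: [0.767, 0.642, 0.0, -0.0]
contact_force: [-2.3, -0.3, 5.6]
opening: 0.366
finger_force: 50.3
```

```bash
python3 -m crank '[[0,0,0,0,0,0],[0,0,0,0,0,0],[0,0,0,0,0,0]]' 0.55; python3 -m crank '[[0,0,-1,0,0,0],[0,0,-3,0,0,0],[0,0,-6,0,0,0],[0,0,-10,0,0,0],[0,0,-14,0,0,0],[0,0,-14.5,0,0,0],[0,0,-14.5,0,0,0]]'; python3 to.py .586 -.2906 .2 20.4
```

```text
time: 20.25
eef_pos: [0.5328, 0.245, 0.0581]
tcp_rot: [0.767, 0.642, -0.0, 0.0]
contact_force: [-0.2, 0.1, -0.1]
opening: 0.552
finger_force: 0.0
time: 20.95
eef_pos: [0.5341, 0.2454, 0.2063]
tcp_rot: [0.767, 0.642, 0.002, 0.001]
contact_force: [0.8, -0.2, -0.0]
opening: 0.548
finger_force: 0.0
shift [-51.86  14.5    0.58] turn [ 0.003 -0.004  1.039] pos [0.5341 0.2454 0.2063] t 20.95
```

```bash
python3 -m crank '[[-3,0.8,0,0,0,0.06],[-7,2,0,0,0,0.2],[-11.5,3.2,0,0,0,0.34],[-16,4.5,0,0,0,0.48],[-20.5,5.7,0,0,0,0.62],[-25,7,0,0,0,0.76],[-29.5,8.3,0,0,0,0.9],[-34,9.5,0,0,0,1.03],[-38.5,10.8,0,0,0,1.04],[-43,12,0,0,0,1.04]]' 0.75; python3 -m crank '[[1,4,0,0,0,0],[1.5,6.5,0,0,0,0],[1.5,7,0,0,0,0],[1.5,7,0,0,0,0],[1.5,7,0,0,0,0]]'; python3 to.py .5862 -.2906 .048 20.4; python3 well.py
```

```text
time: 21.95
eef_pos: [0.5746, -0.2007, 0.201]
tcp_rot: [0.984, 0.176, -0.002, -0.001]
contact_force: [0.1, 0.4, 1.1]
opening: 0.751
finger_force: 0.0
time: 22.45
eef_pos: [0.6133, -0.2583, 0.2021]
tcp_rot: [0.984, 0.177, -0.001, -0.001]
contact_force: [-0.1, -0.6, 0.8]
opening: 0.75
finger_force: 0.0
shift [-3.64  2.12 15.41] turn [-0.003  0.002 -0.001] pos [ 0.6133 -0.2583  0.2021] t 22.45
side B top circle [array([0.6134, 0.1314]), np.float64(0.0168)] top z [0.0868 0.0882]
side C top circle [array([0.5313, 0.2467]), np.float64(0.0166)] top z [0.0866 0.088 ]
side arms deg mod 120 24.43 0.958
scene B top circle [array([0.6129, 0.1318]), np.float64(0.016)] top z [0.088  0.0895]
scene C top circle [array([0.5316, 0.2472]), np.float64(0.0173)] top z [0.0877 0.0891]
scene arms deg mod 120 24.38 0.958
```

```bash
python3 -m crank '[[-2,1.2,0.5,0,0,0],[-3.6,2.1,3,0,0,0],[-3.6,2.1,7,0,0,0],[-3.6,2.1,11,0,0,0],[-3.6,2.1,13.8,0,0,0],[-3.6,2.1,15,0,0,0],[-3.6,2.1,15.4,0,0,0],[-3.6,2.1,15.4,0,0,0]]'; python3 -m crank '[[0,0,0,0,0,0],[0,0,0,0,0,0],[0,0,0,0,0,0],[0,0,0,0,0,0],[0,0,0,0,0,0],[0,0,0,0,0,0]]' 0.1 50;python3 -m crank '[[0,0,-1,0,0,0],[0,0,-3,0,0,0],[0,0,-6,0,0,0],[0,0,-10,0,0,0],[0,0,-13.5,0,0,0],[0,0,-15.5,0,0,0],[0,0,-15.5,0,0,0]]';  python3 to.py .4745 .1202 .2 20.4
```

```text
time: 23.35
eef_pos: [0.5883, -0.2918, 0.0505]
tcp_rot: [0.984, 0.177, 0.0, 0.0]
contact_force: [0.7, -0.5, 0.3]
opening: 0.749
finger_force: 0.0
time: 23.95
eef_pos: [0.5888, -0.2924, 0.0518]
tcp_rot: [0.984, 0.176, 0.001, 0.001]
contact_force: [-0.5, 1.0, 6.4]
opening: 0.361
finger_force: 49.4
time: 24.65
eef_pos: [0.5894, -0.2932, 0.2096]
tcp_rot: [0.984, 0.176, 0.003, 0.003]
contact_force: [-0.1, 0.2, -0.7]
opening: 0.368
finger_force: 49.6
shift [  3.58 -42.77   0.67] turn [ 0.007 -0.005 -0.001] pos [ 0.5894 -0.2932  0.2096] t 24.65
```

```bash
python3 -m crank '[[0.2,-2,0,0,0,0],[0.5,-5.5,0,0,0,0],[0.8,-10,0,0,0,0],[1.2,-14.5,0,0,0,0],[1.6,-19,0,0,0,0],[2,-23.5,0,0,0,0],[2.4,-28,0,0,0,0],[2.7,-32.5,0,0,0,0],[3.1,-36.5,0,0,0,0],[3.4,-39.5,0,0,0,0]]'; python3 -m crank '[[0,-2,0,0,0,0],[0,-3,0,0,0,0],[0,-3,0,0,0,0],[0,-3,0,0,0,0],[0,-3,0,0,0,0],[0,-3,0,0,0,0],[0,-3,0,0,0,0]]'; python3 to.py .4745 .1202 .068 20.4;python3 held.py
```

```text
time: 25.65
eef_pos: [0.4801, 0.0924, 0.2024]
tcp_rot: [0.984, 0.177, -0.002, -0.0]
contact_force: [0.4, 0.1, -1.7]
opening: 0.369
finger_force: 49.6
time: 26.35
eef_pos: [0.4722, 0.1178, 0.2045]
tcp_rot: [0.984, 0.176, 0.0, 0.0]
contact_force: [0.5, 0.9, -1.5]
opening: 0.366
finger_force: 49.7
shift [ 0.3  -0.15 13.65] turn [ 0.    -0.    -0.002] pos [0.4722 0.1178 0.2045] t 26.35
side [0.4722 0.1179 0.2045] belly [0.4694 0.1208] zmin 0.1558 241
scene [0.4721 0.118  0.2045] belly [0.4661 0.1192] zmin 0.1561 244
```

```bash
python3 -m crank '[[0.2,0,1,0,0,0],[0.5,0,3.5,0,0,0],[0.5,0,7,0,0,0],[0.5,0,10,0,0,0],[0.5,0,12.2,0,0,0],[0.5,0,13.2,0,0,0],[0.5,0,13.6,0,0,0],[0.5,0,13.7,0,0,0],[0.5,0,13.7,0,0,0],[0.5,0,13.7,0,0,0]]';python3 -m crank '[[0,0,0.1,0,0,0],[0,0,0.2,0,0,0],[0,0,0.3,0,0,0],[0,0,0.3,0,0,0]]';python3 -m crank '[[0,0,0.05,0,0,0],[0,0,0.1,0,0,0],[0,0,0.1,0,0,0],[0,0,0.1,0,0,0]]'
```

```text
time: 27.45
eef_pos: [0.4777, 0.1203, 0.0688]
tcp_rot: [0.984, 0.176, 0.001, 0.0]
contact_force: [0.4, -1.0, -1.6]
opening: 0.364
finger_force: 49.7
time: 27.85
eef_pos: [0.4765, 0.1202, 0.0644]
tcp_rot: [0.984, 0.176, -0.0, -0.0]
contact_force: [-0.1, 1.4, -0.7]
opening: 0.366
finger_force: 49.7
time: 28.25
eef_pos: [0.4766, 0.1202, 0.0635]
tcp_rot: [0.984, 0.176, -0.0, -0.0]
contact_force: [-0.6, 0.0, -1.0]
opening: 0.367
finger_force: 49.7
```

```bash
python3 -m crank '[[0,0,0.05,0,0,0],[0,0,0.1,0,0,0],[0,0,0.15,0,0,0],[0,0,0.15,0,0,0]]';python3 -m crank '[[0,0,0.05,0,0,0],[0,0,0.1,0,0,0],[0,0,0.1,0,0,0]]'
```

```text
time: 28.65
eef_pos: [0.4765, 0.1202, 0.0619]
tcp_rot: [0.984, 0.176, -0.0, -0.0]
contact_force: [-0.1, -0.4, -0.6]
opening: 0.369
finger_force: 49.7
time: 28.95
eef_pos: [0.4766, 0.1202, 0.0609]
tcp_rot: [0.984, 0.177, -0.0, -0.0]
contact_force: [0.7, 0.2, -1.1]
opening: 0.365
finger_force: 49.7
```

```bash
python3 -m crank '[[0,0,0.05,0,0,0],[0,0,0.05,0,0,0],[0,0,0.05,0,0,0]]';python3 -m crank '[[0,0,0.05,0,0,0],[0,0,0.05,0,0,0],[0,0,0.05,0,0,0]]'
```

```text
time: 29.25
eef_pos: [0.4768, 0.1203, 0.0608]
tcp_rot: [0.984, 0.176, 0.0, -0.0]
contact_force: [-0.9, 0.2, 2.8]
opening: 0.367
finger_force: 49.8
time: 29.55
eef_pos: [0.477, 0.1203, 0.0608]
tcp_rot: [0.984, 0.176, 0.0, -0.0]
contact_force: [-0.7, 0.8, 6.1]
opening: 0.366
finger_force: 50.1
```

```bash
python3 -m crank '[[0,0,0,0,0,0],[0,0,0,0,0,0],[0,0,0,0,0,0]]' 0.55; python3 -m crank '[[0,0,-1,0,0,0],[0,0,-3,0,0,0],[0,0,-6,0,0,0],[0,0,-10,0,0,0],[0,0,-14,0,0,-0.05],[0,0,-15,0,0,-0.17],[0,0,-15,0,0,-0.3],[0,0,-15,0,0,-0.44],[0,0,-15,0,0,-0.58]]'; python3 -m crank '[[0,0,0,0,0,-0.14],[0,0,0,0,0,-0.28],[0,0,0,0,0,-0.42],[0,0,0,0,0,-0.56],[0,0,0,0,0,-0.7],[0,0,0,0,0,-0.84],[0,0,0,0,0,-0.98],[0,0,0,0,0,-1.12],[0,0,0,0,0,-1.26],[0,0,0,0,0,-1.40]]'; python3 to.py .5393 .1662 .16 144.4; python3 well.py
```

```text
time: 29.85
eef_pos: [0.4764, 0.1201, 0.0597]
tcp_rot: [0.984, 0.176, -0.0, 0.0]
contact_force: [0.3, 0.6, -1.1]
opening: 0.551
finger_force: 0.0
time: 30.75
eef_pos: [0.4767, 0.1202, 0.211]
tcp_rot: [0.891, 0.453, 0.001, 0.0]
contact_force: [0.1, 0.0, -1.1]
opening: 0.55
finger_force: 0.0
time: 31.75
eef_pos: [0.4766, 0.1202, 0.2106]
tcp_rot: [0.39, 0.921, 0.0, 0.0]
contact_force: [-0.6, -0.4, -0.1]
opening: 0.552
finger_force: 0.0
shift [-1.06  7.7   5.07] turn [ 0.    0.   -0.18] pos [0.4766 0.1202 0.2106] t 31.75
side A top circle [array([0.4743, 0.1193]), np.float64(0.0171)] top z [0.0868 0.0882]
side B top circle [array([0.6131, 0.1311]), np.float64(0.0171)] top z [0.0868 0.0882]
side C top circle [array([0.5322, 0.247 ]), np.float64(0.0162)] top z [0.0865 0.0875]
side arms deg mod 120 24.3 0.958
scene A top circle [array([0.4731, 0.1211]), np.float64(0.0171)] top z [0.0881 0.0892]
scene B top circle [array([0.613 , 0.1319]), np.float64(0.0162)] top z [0.088  0.0894]
scene C top circle [array([0.5323, 0.2461]), np.float64(0.0172)] top z [0.0876 0.0893]
scene arms deg mod 120 24.39 0.958
```

```bash
python3 -m crank '[[-0.3,2,0,0,0,-0.08],[-0.8,5.5,0,0,0,-0.18],[-1.05,7.5,0,0,0,-0.18],[-1.05,7.7,0,0,0,-0.18],[-1.05,7.7,2,0,0,-0.18],[-1.05,7.7,5,0,0,-0.18],[-1.05,7.7,5,0,0,-0.18],[-1.05,7.7,5,0,0,-0.18],[-1.05,7.7,5,0,0,-0.18]]'; python3 to.py .5393 .1662 .109 144.4
```

```text
time: 32.75
eef_pos: [0.5402, 0.1658, 0.1619]
tcp_rot: [0.309, 0.951, 0.001, 0.001]
contact_force: [0.5, -0.3, 0.9]
opening: 0.551
finger_force: 0.0
shift [ 0.11 -0.03  5.29] turn [ 0.002  0.002 -0.006] pos [0.5402 0.1658 0.1619] t 32.75
```

```bash
python3 -m crank '[[0.1,0,1,0,0,0],[0.1,0,3,0,0,0],[0.1,0,4.5,0,0,0],[0.1,0,5.1,0,0,0],[0.1,0,5.1,0,0,0],[0.1,0,5.1,0,0,0]]'; python3 -m crank '[[0,0,0,0,0,0],[0,0,0,0,0,0],[0,0,0,0,0,0],[0,0,0,0,0,0],[0,0,0,0,0,0]]' 0 60; python3 to.py .5393 .1662 .109 95.4
```

```text
time: 33.35
eef_pos: [0.5391, 0.1665, 0.1094]
tcp_rot: [0.308, 0.951, 0.0, 0.0]
contact_force: [0.9, 1.0, 0.3]
opening: 0.549
finger_force: 0.0
time: 33.85
eef_pos: [0.5401, 0.1676, 0.1103]
tcp_rot: [0.308, 0.951, 0.002, 0.002]
contact_force: [3.4, 4.0, 0.2]
opening: 0.196
finger_force: 60.3
shift [-0.02 -0.17  0.13] turn [0.005 0.    0.85 ] pos [0.5401 0.1676 0.1103] t 33.85
```

```bash
python3 -m crank '[[0,-0.05,0,0,0,0.08],[0,-0.1,0,0,0,0.2],[0,-0.1,0,0,0,0.32],[0,-0.1,0,0,0,0.44],[0,-0.1,0,0,0,0.56],[0,-0.1,0,0,0,0.66],[0,-0.1,0,0,0,0.74],[0,-0.1,0,0,0,0.8],[0,-0.1,0,0,0,0.8]]'; python3 -c "
from plant import ctrl;s=ctrl.get_state();print(s['wrist_torque'],s['contact_force'])"
```

```text
time: 34.75
eef_pos: [0.5399, 0.1675, 0.1103]
tcp_rot: [0.655, 0.755, 0.003, 0.001]
contact_force: [4.4, 5.8, -1.7]
opening: 0.2
finger_force: 60.1
[ 0.74411608 -0.3162238  -0.07577684] [ 4.40453817  5.80710004 -1.71965494]
```

```bash
for i in 1; do python3 -m crank '[[0,0,0,0,0,0.03],[0,0,0,0,0,0.05],[0,0,0,0,0,0.05]]'; done; python3 -c "
from plant import ctrl;s=ctrl.get_state();print(s['wrist_torque'],s['tcp_rot'])"; python3 -m crank '[[0,0,0,0,0,0.02],[0,0,0,0,0,0.04],[0,0,0,0,0,0.04]]'; python3 -c "
from plant import ctrl;s=ctrl.get_state();print(s['wrist_torque'],s['tcp_rot'])"
```

```text
time: 35.05
eef_pos: [0.5399, 0.1675, 0.1103]
tcp_rot: [0.673, 0.739, 0.003, 0.001]
contact_force: [4.3, 6.3, -1.9]
opening: 0.198
finger_force: 60.1
[ 0.80624367 -0.29822751  0.03547093] [6.73412892e-01 7.39258917e-01 3.30967383e-03 6.13023063e-04]
time: 35.35
eef_pos: [0.5399, 0.1675, 0.1104]
tcp_rot: [0.685, 0.728, 0.003, 0.001]
contact_force: [4.2, 7.1, -1.4]
opening: 0.198
finger_force: 64.5
[ 1.07869908 -0.39247336  1.41857612] [0.68531982 0.72823508 0.00292385 0.00136323]
```

```bash
python3 -m crank '[[0,0,0,0,0,0],[0,0,0,0,0,0],[0,0,0,0,0,0],[0,0,0,0,0,0]]' 0.5; python3 -m crank '[[0,0,-1,0,0,0],[0,0,-3,0,0,0],[0,0,-6,0,0,0],[0,0,-9,0,0,0],[0,0,-12,0,0,0]]'; python3 -m crank '[[3,0,0,0,0,0],[-3,0,-2,0,0,0],[-8,0,-2,0,0,0],[-12,0,-2,0,0,0],[-16,0,-2,0,0,0],[-20,0,-2,0,0,0],[-24,0,-2,0,0,0],[-24,0,-2,0,0,0],[-24,0,-2,0,0,0]]'; python3 - <<'E'
exec(open('well.py').read())
o=[cv2.resize(cv2.imread(f"pics/{n}_w.png")[y-60:y+60,x-75:x+75],None,fx=2.6,fy=2.6) for n,x,y in(("side",320,175),("scene",405,200))]
cv2.imwrite("pics/fin.png",np.hstack(o))
E
```

```text
time: 35.75
eef_pos: [0.538, 0.1654, 0.109]
tcp_rot: [0.688, 0.726, -0.0, -0.0]
contact_force: [-0.4, 0.1, 0.6]
opening: 0.498
finger_force: 0.0
time: 36.25
eef_pos: [0.538, 0.1655, 0.231]
tcp_rot: [0.688, 0.726, 0.0, 0.0]
contact_force: [0.5, 0.5, -0.0]
opening: 0.498
finger_force: 0.0
time: 37.15
eef_pos: [0.551, -0.0748, 0.2496]
tcp_rot: [0.689, 0.725, 0.0, 0.0]
contact_force: [-0.3, 1.2, -1.3]
opening: 0.502
finger_force: 0.0
side A top circle [array([0.4726, 0.1173]), np.float64(0.0166)] top z [0.0867 0.0881]
side B top circle [array([0.6122, 0.1293]), np.float64(0.0164)] top z [0.0866 0.088 ]
side arms deg mod 120 -24.37 0.952
scene A top circle [array([0.4738, 0.1191]), np.float64(0.0158)] top z [0.0877 0.0892]
scene B top circle [array([0.6129, 0.1314]), np.float64(0.0166)] top z [0.0879 0.089 ]
scene C top circle [array([0.5335, 0.2466]), np.float64(0.017)] top z [0.0875 0.0891]
scene arms deg mod 120 -24.8 0.959
```

View pics/fin.png

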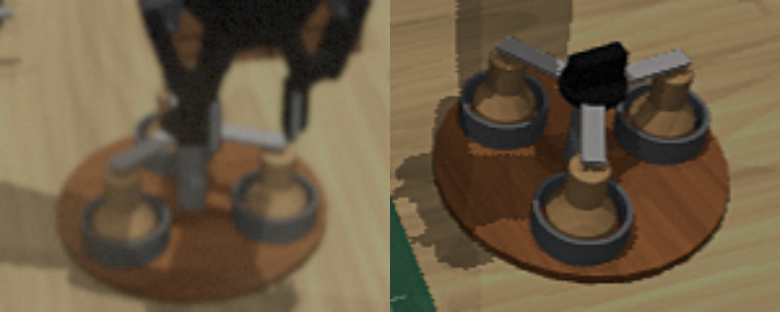

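In both crops all three feet stand in their wells with an arm over each. In the scene crop the feet are at about (505,95), (585,200) and (665,110). The arms measure −24.6°, in line with the wells, so the cap is at its stop.

```bash
python3 -m crank '[[0,0,0,0,0,0],[0,0,0,0,0,0],[0,0,0,0,0,0]]'; python3 -c "
from plant import ctrl;print(ctrl.sign_off())"
```

```text
time: 37.55
eef_pos: [0.551, -0.0731, 0.249]
tcp_rot: [0.687, 0.726, 0.0, -0.0]
contact_force: [-0.3, -1.1, -0.6]
opening: 0.498
finger_force: 0.0
the job is handed in; nothing more can be done
None
```

I handed the job in at 37.6 s: all three feet stand on their well floors and the cap is turned clockwise to its stop with an arm over each; a gripper knuckle touched the cap wing lightly (about 5 N) during the first placing, and the blank and sanding block were never touched.

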